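# Lower the guard and hold the pellet press at load

### The job

The die in the green hand press is loaded and ready to press. Slide the clear guard all the way down by its yellow handle first, then pull the lever down until the gauge needle stands in the green, without letting it reach the red, and keep holding the lever there: finish while still holding it, because it springs back up if let go. Leave the jar, the mortar and the pellet tray as they are.

Things in the scene. Friction and masses are not known exactly. Their poses are not given: they have to be found in the camera images.
- press: Green bench hand press, fixed; place and yaw vary. Origin on the bench under the ram; its own -x is the front (it looks roughly to the robot's left), z up, lever on its -y side (the robot's side). Foot x -110..140, y +-95, 30 mm high; head and column 62 mm wide, x -41..108, up to 285 mm; ram rises to 360 mm. Steel guide rods, 12 mm thick, 245 mm high, at x -52, y +-82. A die is clamped under the ram.
- lever_bar: Steel press lever with the black grip at its end. Origin on its pivot axis, in the plane in which it swings, at (20, -125, 215) mm in the press frame. The pivot axis is level, along the press's y. At lever value q the middle of the grip lies 200 cos(0.2 - q) mm from here towards the press's front (-x) and 200 sin(0.2 - q) mm up.
- lever (a joint): Lever angle q (rad): 0 = up at rest, 0.2 rad above level; grows as it is pulled down; 1.0 = hard stop. Needle in the GREEN for q 0.50 to 0.75 (middle of grip 156 down to 110 mm above the bench); RED begins at 0.86. A return spring resists at the middle of the grip with about 2 N at rest, 9 N in the green, 13 N at the stop; let go, the lever swings back up.
- lever_grip (a point): Middle of the black round hand grip at the lever's end, on its axis, 200 mm from the pivot. Grip 28 mm thick, 112 mm long (from 52 mm on the pivot side of this point to 62 mm beyond it), pointing along the lever. It swings down with the lever. Free space above it and 25 mm or more on both sides.
- guard (a joint): Height of the clear sliding guard above its closed place (m): 0 = right down, 0.105 = top. Friction keeps it where it is left; about 4 N pushes it down, about 10 N lifts it. It slides straight up and down.
- guard_handle (a point): Yellow bar on the guard's front: 110 mm along the press's y, 18 mm deep (x), 14 mm high; can be pushed down from above or pinched. This point: bar's centre, at (-120, 0, 168 mm + guard value) in the press frame. Two arms join its ends to the clear pane, whose front is 41 mm behind the bar and whose top edge is 12 mm above the bar's centre; pane 140 mm wide, slide blocks out to y +-96.
- sample_jar: Bystander: pale round jar with white lid, 68 mm across, 95 mm high. Origin: centre of its underside.
- mortar: Bystander: white porcelain mortar with pestle in it, 120 mm across, 110 mm high over the pestle. Origin: centre of its underside.
- pellet_tray: Bystander: low blue tray of pressed pellets, 100 x 150 x 22 mm. Origin: centre of its underside.
- gauge (a point): Centre of the load gauge's white face, 80 mm across, beside the press head at (0, 85, 285) mm in the press frame, tilted up, a little to the front and to +y. A black needle turns clockwise as the lever goes down: green arc = wanted load, red arc = too much.
- gauge_needle (a joint): Needle angle (rad), 4.5 times the lever angle: 0 at rest, green 2.25 to 3.37, red from 3.87.

How it is judged:
By the outcome, as a careful person would: the job done as asked, in the order asked, and still so for the second after the job is handed in, while the arm keeps its last pose, push and grip.
It also fails if it takes over 51 s, if anything falls off the work surface, if the arm or the gripper's body presses on something with over 40 N, if the wrist force passes 120 N, or if a joint passes its speed limit or range.

### The arm

A 7-joint arm with a two-finger parallel gripper is mounted at the origin on the work surface. World frame = base frame: x ahead of the robot, y to its left, z up, the work surface at z = 0. Lengths are in m, angles in rad, forces in N, time in s.
With the tool pointing down it reaches from about 0.425 to 0.825 m from the base axis. Payload 3.6 kg.
Tool frame: the origin (TCP) lies at the very end of the fingers, on their centre line; the grasp point (between the pads) lies 19 mm behind it; z points along the fingers, y is the direction in which the jaws open and shut (so a half turn about z gives the same grasp; the last joint's range is limited). The gripper opens to 85 mm and grips with 20 to 120 N. Pads are 22 mm wide; open, the fingers measure 114 mm over their backs; the gripper's body (76 mm by 85 mm) begins 54 mm behind the grasp point. The pads swing forward as they close: fully open they stand 13 mm farther back than shut.
Start: joints at [-1.26, 0.615, -0.013, 1.423, 0.008, 1.103, -0.04], TCP at [0.215, 0.613, 0.231] pointing down, gripper open.
Joint ranges: [-3.12, 3.12], [-0.3, 2.06], [-1.34, 1.32], [0.26, 2.42], [-1.36, 4.5], [0.01, 1.98], [-2.84, 2.84]. Speed limits (rad/s): [2.79, 2.79, 3.14, 3.14, 3.14, 3.14, 3.14].

### API

Orientations are given as a 3x3 rotation matrix whose columns are the frame's x, y, z axes.
In Python, from cell import sense, get_image, job_done gives the robot as it stands. The module is installed in compiled form; this text tells all that it offers.
- The arm moves only by the tool drive_tool, never from a script. Its argument "steps" is a list of rows, each a list of 5 numbers: the shift along the world's x, y, z in cm, then the turn about the world's z in degrees, then the opening, from -1 (shut) to 1 (fully open). A call has 1 to 5 rows; each row shifts and turns the pose as measured when the row begins; what a row does not reach is not made up. A row lasts 1/10 s, in which the tool goes at most 50 mm and 8.59 degrees, less where a joint would pass 70% of its speed; a pose out of reach is approached as far as the arm can. A call is refused whole if a number of a shift passes 5 or a number of a turn 8.59, either way. A call with a gripper value outside its range is refused whole. The fingers move at their own pace and stop on an object; "grip_force" is the grip in N (left out, the last holds). Time passes only in rows, so rows that do not move let the fingers close. It gives the time, the measured TCP pose, the force and the opening at its end, in the units of the state.
- sense(): the state, without advancing time (a new reading comes with each control period).
- get_image(name): name is "scene" or "top" or "wrist"; returns a dict with "image" (400x640x3 uint8, red, green, blue), "z_map" (400x640 float32, m along the optical axis (not along the pixel's ray), 0 where there is no reading), "mtx" (3x3 intrinsics, pixels), "world_to_cam" (4x4, takes a point from world to camera coordinates). Camera axes: x right, y up, looking along -z (the intrinsics and any distortion apply to the point x, -y, -z); pixel columns grow to the right and rows downward; lengths in m; the calibration is good to about 2 mm. A picture is of the moment at which its call begins.
- job_done(): hands the job in, once; it reports no verdict.
The state is a dict: "clock": time; "joint_positions": joint angles; "joint_velocities": joint speeds; "tau": joint torques, N m; "position": TCP position; "ee_rot": TCP orientation; "force": force on the tool from outside, world axes, zero at the start; "moment": the same for the moment, N m; "opening": finger opening in m.
Only numpy, scipy, OpenCV 4.12 (cv2) and the standard library are available. Lean on these libraries where they do the work, as an engineer would, in place of code of your own. Each camera call takes 0.05 s, during which the arm holds its last target.

## Working session

There is one attempt and no reset: what is moved stays moved. The work goes in short steps, Python scripts to look and compute and a tool call to move; the robot and the scene stay as the last step left them, time stands still between calls to the robot, and variables do not carry over. Pictures are saved under pics/ and viewed, and the job is handed in when it is done.

Besides the shell and the picture viewer there is one more tool, called after ">>>" by a JSON object that holds its "method" and its "body". drive_tool: Moves the arm, as the interface text tells. Its arguments: {"type":"object","properties":{"steps":{"type":"array","items":{"type":"array","items":{"type":"number"}}},"grip_force":{"type":"number"}},"required":["steps"]}

```bash
mkdir -p pics
python3 - <<'E'
from cell import sense,get_image
import cv2,numpy as np
s=sense();print({k:np.round(v,3).tolist() for k,v in s.items()})
for n in ["scene","top"]:
    d=get_image(n);cv2.imwrite(f"pics/{n}1.png",d["image"][:,:,::-1]);np.savez(f"{n}1.npz",**d)
E
```

```text
{'clock': 0.0, 'joint_positions': [-1.26, 0.616, -0.013, 1.425, 0.008, 1.103, -0.04], 'joint_velocities': [0.0, -0.001, -0.001, 0.001, 0.001, -0.0, 0.001], 'tau': [-0.0, -46.922, 0.259, -17.103, 0.01, 0.01, -0.0], 'position': [0.215, 0.613, 0.23], 'ee_rot': [[-0.944, 0.33, -0.001], [0.33, 0.944, -0.002], [-0.0, -0.003, -1.0]], 'force': [0.851, -0.513, -0.43], 'moment': [-0.018, -0.014, -0.004], 'opening': 0.086}
```

View pics/scene1.png

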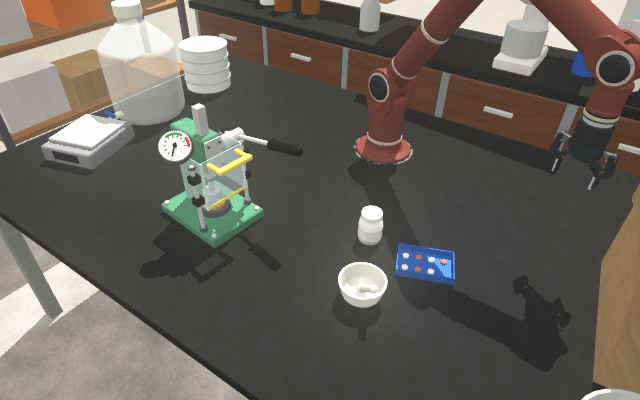

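View pics/top1.png

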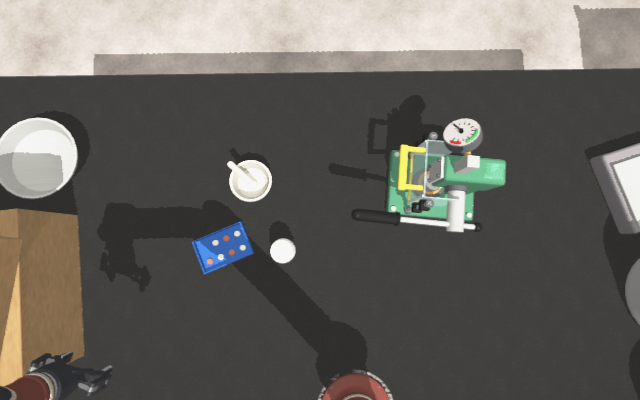

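The scene view shows the press with its yellow handle at about (230,162) and the lever grip at (285,147). In the top view the handle is at (410,168) and the grip at (375,215). Next I'll measure both with depth.

```bash
cat > h.py <<'E'
import numpy as np,cv2
def cloud(d):
    z=d["z_map"];K=d["mtx"];v,u=np.mgrid[:400,:640]
    P=np.stack([(u-K[0,2])/K[0,0]*z,-(v-K[1,2])/K[1,1]*z,-z,np.ones_like(z)],-1)
    return (P@np.linalg.inv(d["world_to_cam"]).T)[...,:3]
def masks(d):
    h=cv2.cvtColor(d["image"],cv2.COLOR_RGB2HSV)
    return h
E
python3 - <<'E'
from h import *
for n in ["top","scene"]:
    d=dict(np.load(n+"1.npz"));W=cloud(d);h=masks(d);ok=d["z_map"]>0
    print(n,np.linalg.inv(d["world_to_cam"])[:3,3])
    H,S,V=h[...,0],h[...,1],h[...,2]
    y=(H>20)&(H<35)&(S>130)&(V>120)&ok&(W[...,2]>.1)&(W[...,1]<0)
    nn,lab,st,_=cv2.connectedComponentsWithStats(y.astype(np.uint8))
    for i in range(1,nn):
        if st[i,4]>30:
            p=W[lab==i];print("yel",st[i],p.mean(0),np.percentile(p,[2,98],axis=0).round(3).tolist())
            for zz in [(.25,.3)]:pass
    g=(V<60)&ok&(W[...,2]>.17)&(W[...,2]<.4)&(W[...,1]<.0)&(W[...,0]>.3)
    nn,lab,st,_=cv2.connectedComponentsWithStats(g.astype(np.uint8))
    for i in range(1,nn):
        if st[i,4]>60:
            p=W[lab==i];c=p.mean(0);_,_,vt=np.linalg.svd(p-c);t=(p-c)@vt[0]
            print("blk",st[i],c,vt[0],np.percentile(t,[1,99]),np.percentile(p,[2,98],axis=0).round(3).tolist())
    gr=(H>60)&(H<90)&(S>80)&ok&(W[...,2]>.015)&(W[...,2]<.045)&(W[...,1]<0)
    gh=(H>60)&(H<90)&(S>80)&ok&(W[...,2]>.26)&(W[...,1]<0)
    for m in (gr,gh):
        p=W[m]; print("green",len(p),p.mean(0),cv2.minAreaRect((p[:,:2]*1000).astype(np.float32)),np.percentile(p[:,2],[5,95]))
    # jar / mortar
d=dict(np.load("top1.npz"));W=cloud(d)
for uv in [(282,250),(250,180),(222,247),(462,130),(372,215),(410,150),(404,168)]:
    print(uv,W[uv[1],uv[0]])
E
python3 -c "
import cv2
a=cv2.imread('pics/top1.png')[90:260,320:530];cv2.imwrite('pics/t1c.png',cv2.resize(a,None,fx=3.5,fy=3.5))
a=cv2.imread('pics/scene1.png')[90:260,140:320];cv2.imwrite('pics/s1c.png',cv2.resize(a,None,fx=3.5,fy=3.5))"
```

```text
top [0.47499882 0.11415303 1.15883037]
yel [398 144  27  47 499] [ 0.6459448  -0.1145056   0.24615962] [[0.593, -0.155, 0.24], [0.697, -0.094, 0.25]]
blk [361 209  39  17 397] [ 0.52763633 -0.044786    0.26541044] [-0.13515913 -0.97168335 -0.193813  ] [-0.04524667  0.0437967 ] [[0.511, -0.087, 0.253], [0.543, -0.002, 0.277]]
green 1276 [ 0.60438923 -0.19458177  0.03096395] ((632.5861206054688, -239.00572204589844), (249.41627502441406, 189.19175720214844), 83.62133026123047) [0.02664085 0.03505055]
green 1335 [ 0.62608144 -0.26389107  0.28556204] ((659.2633666992188, -257.3776550292969), (151.0311737060547, 118.47523498535156), 83.96914672851562) [0.27394088 0.28980201]
scene [1.31266174 0.60268969 0.88437502]
yel [206 156  47  20 159] [ 0.66037991 -0.10480667  0.2418322 ] [[0.599, -0.152, 0.235], [0.702, -0.09, 0.247]]
yel [210 187  35  22  71] [ 0.64589306 -0.15508496  0.10691573] [[0.582, -0.162, 0.101], [0.7, -0.147, 0.112]]
blk [267 139  28  16 232] [ 0.53770817 -0.04496685  0.25937813] [0.0972761  0.96817565 0.23059332] [-0.04374194  0.04550894] [[0.524, -0.086, 0.239], [0.546, -0.002, 0.275]]
green 2145 [ 0.66455051 -0.2033205   0.02971002] ((634.7218627929688, -236.8448486328125), (253.23509216308594, 190.1365966796875), 84.11702728271484) [0.01989556 0.03395458]
green 416 [ 0.64198615 -0.26272246  0.28745266] ((662.3807983398438, -261.3999328613281), (139.1171112060547, 116.55093383789062), 86.49713897705078) [0.28264608 0.30641486]
(282, 250) [0.45233291 0.1937981  0.0964266 ]
(250, 180) [0.65227217 0.2877291  0.04643278]
(222, 247) [0.46241694 0.37525338 0.00595608]
(462, 130) [ 0.71935692 -0.23281648  0.29767473]
(372, 215) [ 0.53119277 -0.02495248  0.27021709]
(410, 150) [ 0.68704142 -0.12574699  0.24471432]
(404, 168) [ 0.64305844 -0.10875909  0.24708757]
```

View pics/t1c.png

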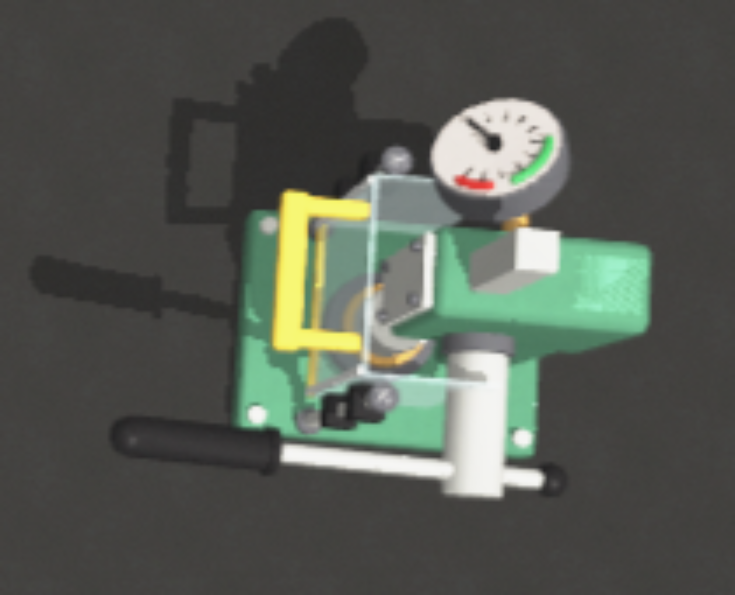

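View pics/s1c.png

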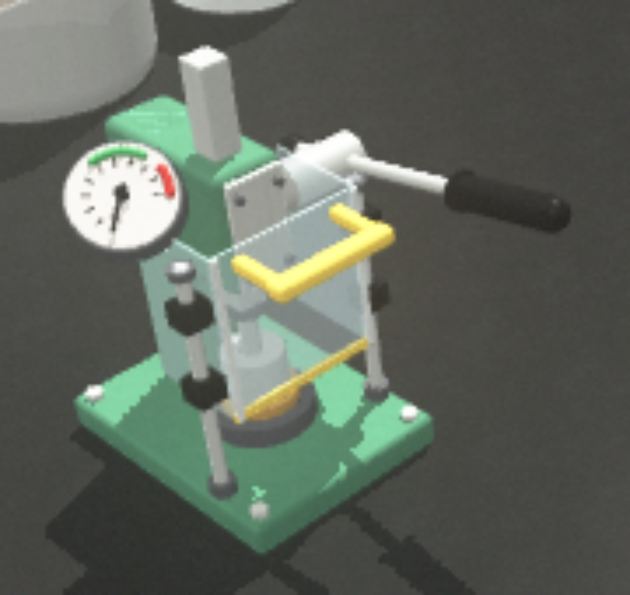

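>>> {"method": "drive_tool", "body": {"steps": [[2,-3.5,1.5,-4,-1],[2,-3.5,1.5,-4,-1],[2,-3.5,1.5,-4,-1],[2,-3.5,1.5,-4,-1],[2,-3.5,1,-4,-1]], "grip_force": 30}}

```text
clock: 0.6
position: [0.3088, 0.4349, 0.2955]
ee_rot: [[-0.774, 0.632, -0.012], [0.633, 0.774, -0.007], [0.005, -0.013, -1.0]]
force: [1.0, 0.2, -0.1]
opening: 0.0117
```

>>> {"method": "drive_tool", "body": {"steps": [[2.5,-4,1,-4.5,-1],[2.5,-4,1,-4.5,-1],[2.5,-4,1,-4.5,-1],[2.5,-4,1,-4.5,-1],[2.5,-4,1,-4.5,-1]]}}

```text
clock: 1.1
position: [0.435, 0.2266, 0.3464]
ee_rot: [[-0.462, 0.887, -0.017], [0.887, 0.462, -0.001], [0.007, -0.015, -1.0]]
force: [0.3, -0.2, 0.9]
opening: 0.0002
```

>>> {"method": "drive_tool", "body": {"steps": [[2.5,-4,0,-4.5,-1],[2.5,-4,0,-4.5,-1],[2.5,-4,0,-4.5,-1],[2.5,-4,0,-4.5,-1],[2.5,-4,0,-4.5,-1]]}}

```text
clock: 1.6
position: [0.563, 0.0183, 0.3474]
ee_rot: [[-0.073, 0.997, -0.014], [0.997, 0.073, 0.008], [0.009, -0.013, -1.0]]
force: [0.9, 0.5, 0.7]
opening: -0.0
```

>>> {"method": "drive_tool", "body": {"steps": [[2.5,-3.5,0,-3,-1],[2.5,-3.5,0,-3,-1],[2,-3,0,-2.5,-1],[1,-1.5,0,-1,-1],[0,0,0,0,-1]]}}

```text
clock: 2.1
position: [0.645, -0.1104, 0.3428]
ee_rot: [[0.112, 0.993, -0.019], [0.994, -0.112, 0.005], [0.003, -0.02, -1.0]]
force: [-0.6, 0.2, -1.3]
opening: -0.0
```

Run:
```python
from cell import sense,get_image
from h import *
s=sense();print(s["position"],s["clock"],s["ee_rot"][:,1] if hasattr(s["ee_rot"],'shape') else s["ee_rot"])
for n in ["scene","wrist"]:
    d=get_image(n);cv2.imwrite(f"pics/{n}2.png",d["image"][:,:,::-1]);np.savez(f"{n}2.npz",**d)
```

```text
[ 0.64501908 -0.11039894  0.3427852 ] 2.1 [ 0.9934707  -0.11233498 -0.01992061]
```

View pics/scene2.png

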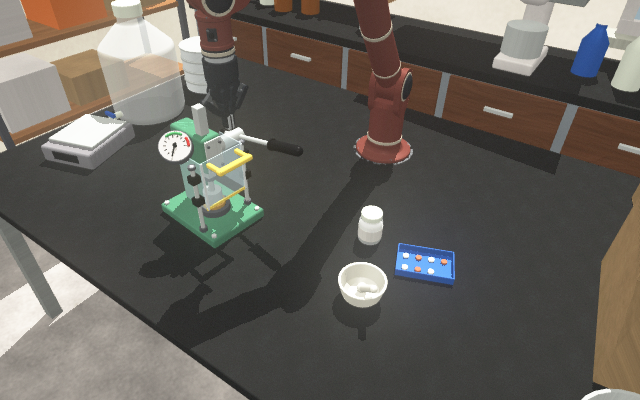

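View pics/wrist2.png

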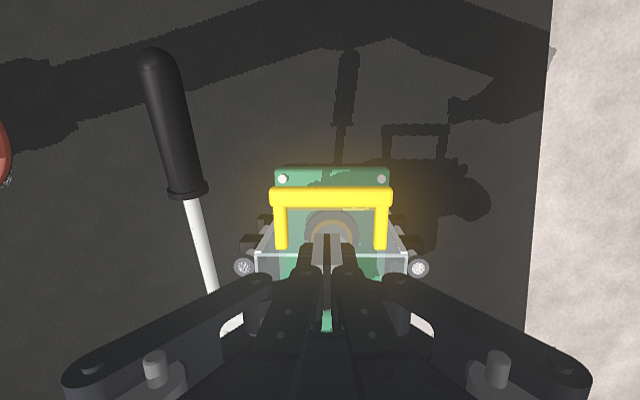

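The wrist view shows the yellow bar centred at about (331,197), with the closed fingers pointing toward it. In the scene view the fingertips are above the handle. I'll check the bar's position from the wrist view.

Run:
```python
from h import *
for n in ["wrist","scene"]:
    d=dict(np.load(n+"2.npz"));W=cloud(d);h=masks(d)
    H,S,V=h[...,0],h[...,1],h[...,2]
    y=(H>20)&(H<35)&(S>150)&(V>150)&(d["z_map"]>0)&(W[...,2]>.2)
    p=W[y];r=np.array([-.11,-.994,0]);px=(p-[.635,-.223,0])@r;py=(p-[.635,-.223,0])@np.array([.994,-.11,0])
    b=px<-108
    print(n,p[b].mean(0),np.percentile(px,[1,99]),np.percentile(py,[1,50,99]),np.percentile(p[:,2],[2,98]))
    b=px<-.108;print(p[b].mean(0),b.sum(),[ (py[b&(abs(px+c)<.004)].min(),py[b&(abs(px+c)<.004)].max()) for c in (.115,.12,.125)])
    g=(V<60)&(d["z_map"]>0)&(W[...,2]>.2)&(W[...,2]<.3)&(W[...,0]<.58)&(W[...,0]>.45)&(W[...,1]>-.1)
    p=W[g];print("grip",p.mean(0),np.percentile(p,[1,99],axis=0),g.sum())
```

```text
wrist [nan nan nan] [-0.12696949 -0.07003973] [-0.05493592 -0.00022308  0.04947134] [0.23952033 0.24735618]
[ 0.64625253 -0.1045785   0.24549678] 2573 [(np.float64(-0.057483434948158205), np.float64(0.05207144430169599)), (np.float64(-0.05701590776174887), np.float64(0.05161691163208327)), (np.float64(-0.056868216514856566), np.float64(0.05142648493338329))]
grip [ 0.53455331 -0.03052545  0.26475662] [[ 0.51317696 -0.08884243  0.24487961]
 [ 0.54515158  0.02023782  0.27767334]] 4438
scene [nan nan nan] [-0.12880363 -0.07491565] [-0.05043474 -0.00914065  0.05330857] [0.235745   0.24509221]
[ 0.64828646 -0.09794393  0.24090436] 69 [(np.float64(0.052785893728023205), np.float64(0.05326302655066314)), (np.float64(-0.04899779688539853), np.float64(0.053277125667097684)), (np.float64(-0.05231840695200999), np.float64(0.053626487000038275))]
grip [ 0.53801439 -0.0291023   0.26268892] [[ 0.52168449 -0.08662168  0.23637069]
 [ 0.54788234  0.02282833  0.27882165]] 339<stdin>:8: RuntimeWarning: Mean of empty slice.
  ret = um.true_divide(
```

>>> {"method": "drive_tool", "body": {"steps": [[0,0.7,-2,0,-1],[0.2,0,-3,0,-1],[0,0,-2,0,-1],[0,0,-1,0,-1],[0,0,0,0,-1]]}}

```text
clock: 2.7
position: [0.6451, -0.0882, 0.2634]
ee_rot: [[0.093, 0.996, -0.016], [0.996, -0.093, 0.016], [0.015, -0.018, -1.0]]
force: [-0.1, -0.2, -1.0]
opening: -0.0005
```

>>> {"method": "drive_tool", "body": {"steps": [[0.1,-1.2,0,-1,-1],[0,-0.3,0,0,-1],[0,0,0,0,-1]]}}

```text
clock: 3.0
position: [0.6473, -0.1033, 0.2667]
ee_rot: [[0.109, 0.994, -0.011], [0.994, -0.109, 0.016], [0.015, -0.013, -1.0]]
force: [1.0, 0.6, 0.6]
opening: 0.0
```

>>> {"method": "drive_tool", "body": {"steps": [[0,0,-1,0,-1],[0,0,-1,0,-1],[0,0,-1,0,-1],[0,0,-1,0,-1],[0,0,-1,0,-1]]}}

```text
clock: 3.5
position: [0.6488, -0.1049, 0.2176]
ee_rot: [[0.111, 0.994, -0.003], [0.994, -0.11, 0.015], [0.014, -0.005, -1.0]]
force: [-1.6, -0.6, 3.6]
opening: -0.0
```

Contact at about 4 N, so the guard is sliding.

>>> {"method": "drive_tool", "body": {"steps": [[0,0,-1,0,-1],[0,0,-1,0,-1],[0,0,-1,0,-1],[0,0,-0.5,0,-1]]}}

```text
clock: 3.9
position: [0.6487, -0.105, 0.1788]
ee_rot: [[0.11, 0.994, -0.004], [0.994, -0.11, 0.014], [0.014, -0.005, -1.0]]
force: [-0.3, 0.5, 2.3]
opening: -0.0
```

>>> {"method": "drive_tool", "body": {"steps": [[0,0,-0.5,0,-1],[0,0,-0.5,0,-1]]}}

```text
clock: 4.1
position: [0.649, -0.1049, 0.1749]
ee_rot: [[0.11, 0.994, -0.002], [0.994, -0.11, 0.016], [0.016, -0.004, -1.0]]
force: [-11.7, 3.6, 38.2]
opening: -0.0001
```

>>> {"method": "drive_tool", "body": {"steps": [[0,0,1,0,-1],[0,0,4,0,-1],[0,0,5,0,0.1],[-1,1,5,0,0.1],[-2,2,2,0,0.1]]}}

```text
clock: 4.6
position: [0.6157, -0.076, 0.3421]
ee_rot: [[0.115, 0.993, -0.014], [0.993, -0.115, 0.017], [0.015, -0.016, -1.0]]
force: [-0.8, 0.2, -0.1]
opening: 0.0436
```

>>> {"method": "drive_tool", "body": {"steps": [[-3,1.5,0,0,0.1],[-3,1,0,0,0.1],[-1.5,1,0,0,0.1],[0,0,0,0,0.1]]}}

```text
clock: 5.0
position: [0.5382, -0.0364, 0.344]
ee_rot: [[0.11, 0.994, -0.009], [0.994, -0.109, 0.02], [0.018, -0.011, -1.0]]
force: [-0.1, -0.0, -0.0]
opening: 0.0473
```

Run:
```python
from cell import sense,get_image
from h import *
s=sense();print(s["position"],s["clock"],s["opening"],s["force"])
for n in ["scene","wrist","top"]:
    d=get_image(n);cv2.imwrite(f"pics/{n}3.png",d["image"][:,:,::-1])
    W=cloud(d);h=masks(d);H,S,V=h[...,0],h[...,1],h[...,2]
    y=(H>20)&(H<35)&(S>150)&(V>150)&(d["z_map"]>0)&(W[...,2]>.14)
    p=W[y];print(n,len(p),np.percentile(p[:,2],[2,50,98]) if len(p) else 0)
    g=(V<60)&(d["z_map"]>0)&(W[...,2]>.2)&(W[...,2]<.29)&(W[...,0]<.58)&(W[...,0]>.49)&(W[...,1]>-.1)&(W[...,1]<.04)
    p=W[g]
    for a in (-.07,-.05,-.034,-.02,0):
        q=p[abs(p[:,1]-a)<.004]
        if len(q):print(a,len(q),np.percentile(q,[1,99],axis=0)[:,[0,2]].round(4).tolist())
```

```text
[ 0.53815853 -0.03643424  0.3439698 ] 5.0 0.04731071052993576 [-0.13064478 -0.02521759 -0.01377922]
scene 106 [0.1661844  0.17067977 0.17437538]
-0.07 22 [[0.5221, 0.2398], [0.5406, 0.2637]]
-0.05 25 [[0.527, 0.2445], [0.5419, 0.2678]]
-0.034 25 [[0.5284, 0.2477], [0.5436, 0.2723]]
-0.02 26 [[0.5301, 0.2526], [0.5453, 0.2749]]
0 25 [[0.5265, 0.2566], [0.5479, 0.2775]]
wrist 1782 [0.16742569 0.17453329 0.17639157]
-0.07 73 [[0.51, 0.2506], [0.5369, 0.2618]]
-0.05 135 [[0.5118, 0.2543], [0.5392, 0.2664]]
-0.034 165 [[0.5135, 0.2581], [0.5408, 0.2698]]
-0.02 188 [[0.515, 0.2604], [0.5423, 0.2727]]
0 219 [[0.5167, 0.2636], [0.5445, 0.2767]]
top 35 [0.17001468 0.17614896 0.65859738]
-0.034 34 [[0.5156, 0.2575], [0.5434, 0.2724]]
-0.02 32 [[0.5179, 0.2622], [0.5429, 0.2735]]
0 39 [[0.5203, 0.2655], [0.5456, 0.2793]]
```

View pics/wrist3.png

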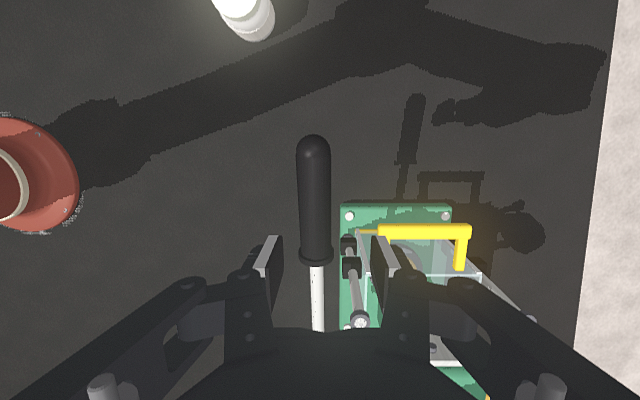

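View pics/scene3.png

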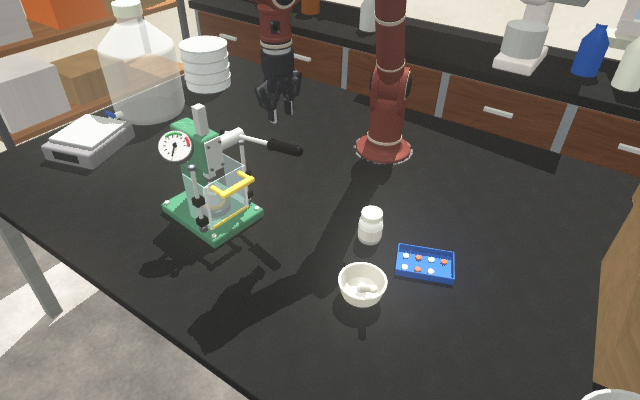

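Guard closed: the handle top reads 0.175 m. The wrist view shows the grip at (315,200), between the open fingers and slightly left of centre. I'll align with it and descend.

>>> {"method": "drive_tool", "body": {"steps": [[-0.8,0.2,0,0,0.1],[0,0,0,0,0.1],[0,0,0,0,0.1]]}}

```text
clock: 5.45
position: [0.5332, -0.0384, 0.3423]
ee_rot: [[0.115, 0.993, -0.009], [0.993, -0.115, 0.014], [0.013, -0.011, -1.0]]
force: [-0.1, -0.2, 0.6]
opening: 0.047
```

>>> {"method": "drive_tool", "body": {"steps": [[-0.5,0.5,-2,0,0.1],[0,0,-2,0,0.1],[0,0,-0.5,0,0.1],[0,0,0,0,0.1]]}}

```text
clock: 5.85
position: [0.5297, -0.0347, 0.2964]
ee_rot: [[0.117, 0.993, -0.006], [0.993, -0.117, 0.013], [0.012, -0.008, -1.0]]
force: [0.1, -0.1, -0.0]
opening: 0.0473
```

>>> {"method": "drive_tool", "body": {"steps": [[0,0,-1.5,0,0.1],[0,0,-1.5,0,0.1],[0,0,-1.5,0,0.1],[0,0,-1.5,0,0.1],[0,0,-0.4,0,0.1]]}}

```text
clock: 6.35
position: [0.5345, -0.0363, 0.2356]
ee_rot: [[0.118, 0.993, 0.005], [0.993, -0.118, 0.012], [0.012, 0.004, -1.0]]
force: [0.2, 0.6, 0.4]
opening: 0.047
```

Run:
```python
from cell import sense,get_image
from h import *
s=sense();print(s["position"],s["clock"],s["opening"],s["force"])
for n in ["scene","wrist"]:
    d=get_image(n);cv2.imwrite(f"pics/{n}4.png",d["image"][:,:,::-1])
```

```text
[ 0.53445834 -0.0362924   0.23555507] 6.35 0.04697452031436019 [0.18366157 0.64876546 0.35048814]
```

View pics/wrist4.png

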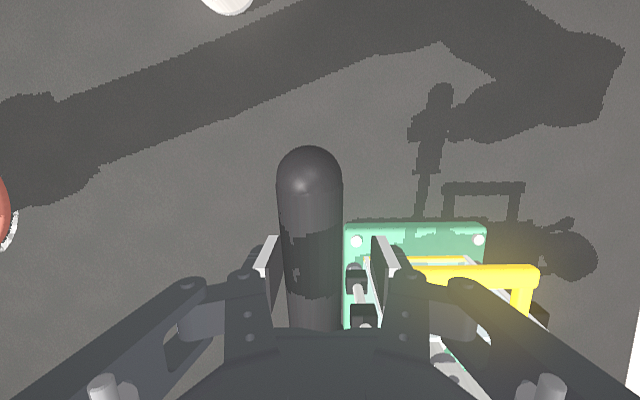

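The grip is between the pads, about 5 mm off centre. I'll centre on it and close.

>>> {"method": "drive_tool", "body": {"steps": [[-0.5,0.2,-0.4,0,0.1],[0,0,0,0,0.1]]}}

```text
clock: 6.65
position: [0.5309, -0.0347, 0.234]
ee_rot: [[0.118, 0.993, 0.01], [0.993, -0.118, 0.011], [0.012, 0.008, -1.0]]
force: [1.4, -0.5, -0.8]
opening: 0.0468
```

>>> {"method": "drive_tool", "body": {"steps": [[0,0,0,0,-0.3],[0,0,0,0,-1],[0,0,0,0,-1]], "grip_force": 40}}

```text
clock: 6.95
position: [0.5282, -0.0343, 0.235]
ee_rot: [[0.117, 0.993, 0.005], [0.993, -0.117, 0.013], [0.013, 0.003, -1.0]]
force: [0.9, -0.6, 1.5]
opening: 0.027
```

>>> {"method": "drive_tool", "body": {"steps": [[0,0.2,-1,0,-1],[0,0.1,-1,0,-1],[0,0.1,-1,0,-1],[0,0,-1,0,-1]]}}

```text
clock: 7.35
position: [0.5288, -0.0302, 0.1981]
ee_rot: [[0.113, 0.994, 0.009], [0.993, -0.113, 0.013], [0.014, 0.008, -1.0]]
force: [-2.5, 1.8, 7.0]
opening: 0.0265
```

>>> {"method": "drive_tool", "body": {"steps": [[0,0,-1,0,-1],[0,-0.1,-1,0,-1],[0,-0.1,-1,0,-1],[0,-0.2,-1,0,-1]]}}

```text
clock: 7.75
position: [0.5285, -0.0326, 0.1601]
ee_rot: [[0.109, 0.994, 0.01], [0.994, -0.109, 0.016], [0.017, 0.008, -1.0]]
force: [-3.9, 3.4, 9.0]
opening: 0.0265
```

Run:
```python
from cell import sense,get_image
from h import *
s=sense();print(s["position"],s["clock"],s["opening"],s["force"])
d=get_image("scene");a=d["image"][:,:,::-1];cv2.imwrite("pics/s5.png",cv2.resize(a[90:260,130:330],None,fx=3.5,fy=3.5))
```

```text
[ 0.52854273 -0.03263789  0.16013843] 7.75 0.026534253725972633 [-3.93497713  3.4055189   8.96489858]
```

View pics/s5.png

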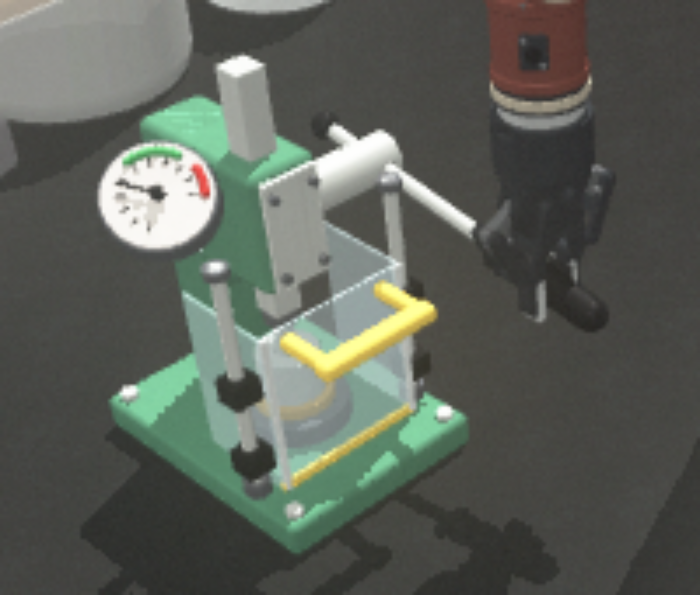

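The needle has moved clockwise to the left side of the dial, short of the green at the top, and the pinch holds. I'll keep pulling down.

>>> {"method": "drive_tool", "body": {"steps": [[0,-0.2,-1,0,-1],[0,-0.3,-1,0,-1],[0,-0.3,-1,0,-1],[0,-0.3,-0.8,0,-1],[0,0,0,0,-1]]}}

```text
clock: 8.3
position: [0.5275, -0.0416, 0.1244]
ee_rot: [[0.105, 0.994, 0.008], [0.994, -0.106, 0.022], [0.023, 0.006, -1.0]]
force: [-3.7, 1.8, 10.5]
opening: 0.027
```

```bash
cat > look.py <<'E'
import sys
from cell import sense,get_image
from h import *
k=sys.argv[1]
s=sense();print(s["position"],s["clock"],s["opening"],s["force"],np.abs(s["joint_velocities"]).max())
d=get_image("scene");a=d["image"][:,:,::-1];cv2.imwrite(f"pics/s{k}.png",cv2.resize(a[90:260,130:330],None,fx=3.5,fy=3.5))
W=cloud(d);h=masks(d);H,S,V=h[...,0],h[...,1],h[...,2]
y=(H>20)&(H<35)&(S>150)&(V>150)&(W[...,2]>.14);print(np.percentile(W[y][:,2],[2,50,98]))
b=get_image("top")["image"][:,:,::-1];cv2.imwrite(f"pics/t{k}.png",cv2.resize(b[60:280,180:530],None,fx=2.2,fy=2.2))
E
python3 look.py 6
```

```text
[ 0.52753744 -0.04161876  0.1243996 ] 8.3 0.027004618928807473 [-3.65307412  1.75879183 10.46672983] 0.034941648634781615
[0.16484374 0.17036673 0.17518263]
```

View pics/s6.png

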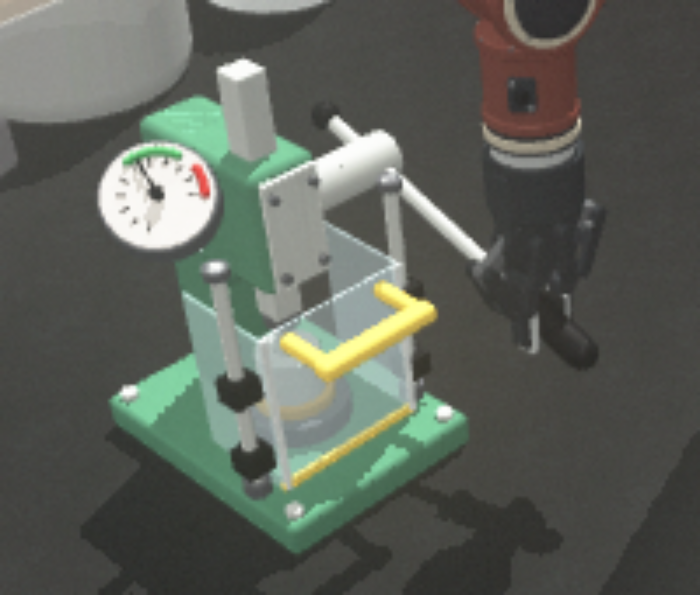

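View pics/t6.png

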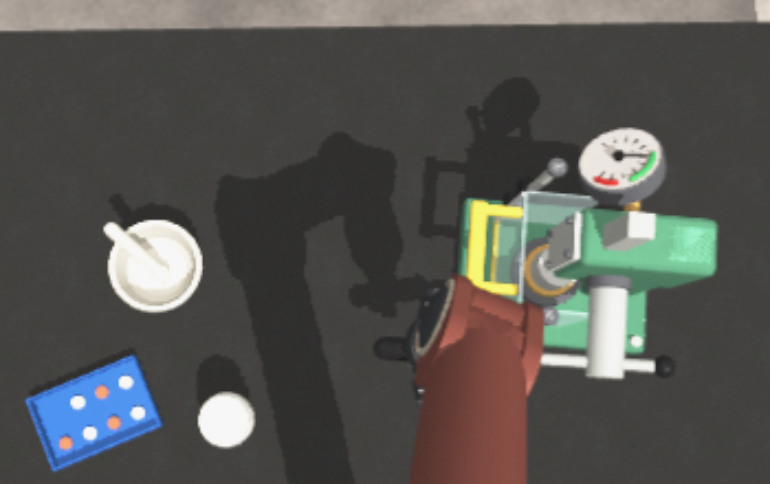

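The needle is inside the green, nearer its start. I'll go about 1 cm lower for margin.

>>> {"method": "drive_tool", "body": {"steps": [[0,-0.3,-0.7,0,-1],[0,-0.2,-0.6,0,-1],[0,0,0,0,-1],[0,0,0,0,-1]]}}

```text
clock: 8.8
position: [0.5272, -0.0445, 0.1164]
ee_rot: [[0.103, 0.995, 0.009], [0.994, -0.104, 0.028], [0.029, 0.006, -1.0]]
force: [-3.4, 1.9, 9.8]
opening: 0.027
```

>>> {"method": "drive_tool", "body": {"steps": [[0,0,0,0,-1],[0,0,0,0,-1],[0,0,0,0,-1],[0,0,0,0,-1],[0,0,0,0,-1]]}}

```text
clock: 9.3
position: [0.5275, -0.0421, 0.122]
ee_rot: [[0.103, 0.995, 0.011], [0.994, -0.104, 0.035], [0.036, 0.008, -0.999]]
force: [-2.4, 0.6, 8.7]
opening: 0.0271
```

```bash
python3 look.py 7
```

```text
[ 0.52753875 -0.0421069   0.12204756] 9.3 0.02710772708585482 [-2.35725018  0.57464222  8.69843442] 0.023395695374369363
[0.16601877 0.17071186 0.17467361]
```

View pics/s7.png

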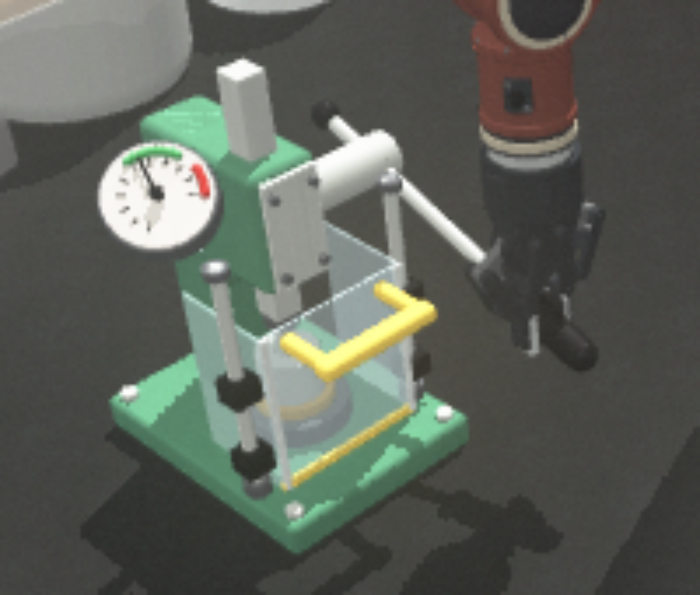

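>>> {"method": "drive_tool", "body": {"steps": [[0,-0.3,-0.6,0,-1],[0,-0.2,-0.5,0,-1],[0,0,-0.2,0,-1],[0,0,-0.1,0,-1],[0,0,-0.1,0,-1]]}}

```text
clock: 9.9
position: [0.5272, -0.0455, 0.1131]
ee_rot: [[0.102, 0.995, 0.013], [0.994, -0.102, 0.041], [0.042, 0.009, -0.999]]
force: [-3.9, 1.2, 10.6]
opening: 0.0269
```

```bash
python3 look.py 8; python3 look.py 9;python3 look.py 10
```

```text
[ 0.52718942 -0.04551733  0.11305899] 9.9 0.02694886651159586 [-3.92368134  1.21335056 10.57000386] 0.00880575268542291
[0.16541165 0.17021106 0.17693122]
[ 0.52720384 -0.04548464  0.11312922] 10.0 0.026966810599768406 [-2.85196397  1.17023097 11.47853579] 0.002044426234543291
[0.16497476 0.17022844 0.17464718]
[ 0.52715704 -0.04549567  0.11310416] 10.1 0.02654722220612832 [-3.80484678  0.92691445 10.97601425] 0.001960097876135753
[0.16447566 0.17022934 0.17503002]
```

View pics/s10.png

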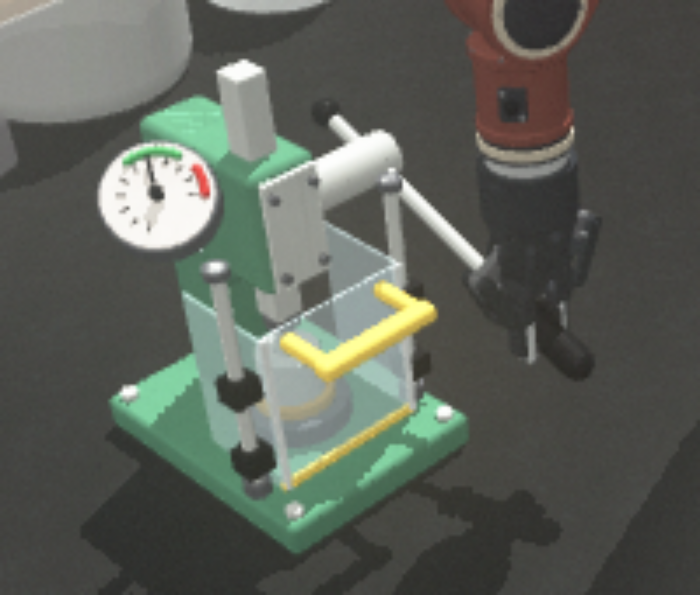

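View pics/t10.png

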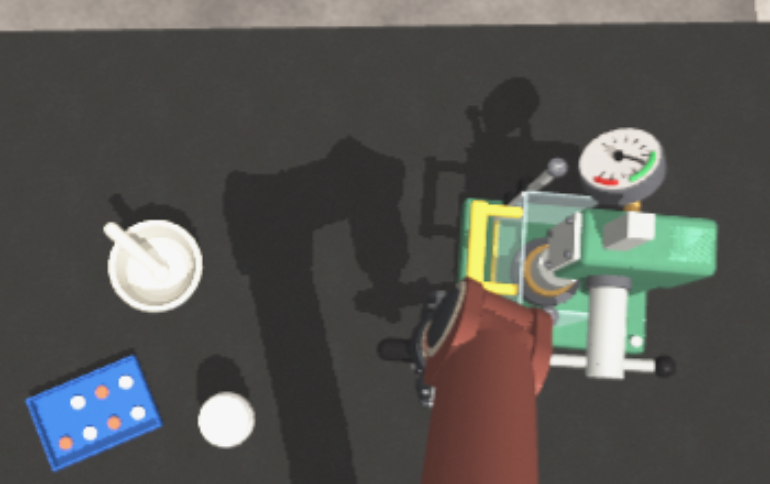

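The needle is in the middle of the green at crop pixel (150,160), well before the red. The pose is holding steady, the guard is down, and the jar, mortar and tray haven't moved. I'll hand it in.

```bash
python3 -c "
from cell import job_done,sense
job_done();s=sense();print(s['position'],s['clock'])"
```

```text
the job is handed in; nothing more can be done
the job is handed in; nothing more can be done
```

The guard is fully down, the lever is held with the needle in the green, and the job was handed in at about 10 s while the arm was still gripping the lever.

- **Guard:** I pushed it down by its yellow handle with closed fingers until it hit its stop. The push reached about 38 N at the fingertips, just under the 40 N limit set for the arm and gripper body. The cameras put the top of the bar at about 175 mm, its closed height, and it read the same in the last check.
- **Lever:** I pinched the black grip at 40 N and brought it down along its arc in small steps. The needle went slightly back up once, because the arm creeps about 1 mm per row under the spring load. I lowered it again and never came near the red.
- **Last checks:** The needle stood about mid-green, which from the tool height is roughly q = 0.62. The tool stayed within about 0.1 mm over the last three readings, with about 11 N on it. The jar, mortar and tray were where they started in the top view.
- **Not confirmed:** The state could not be read after the hand-in, so the second after it is unchecked. No check failed or disagreed.

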